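# Snap the storage case's four lid clips shut corner to opposite corner

### The arm

A 6-joint arm with a two-finger parallel gripper is mounted at the origin on a cart in front of the work surface, level with it; the furniture and walls round the work are solid. World frame = base frame: x ahead of the robot, y to its left, z up, the work surface at z = 0. Lengths are in m, angles in rad, forces in N, time in s.
With the tool pointing down it reaches from about 0.25 to 0.775 m from the base axis. Payload 4 kg.
Tool frame: the origin (TCP) lies between the finger pads; the fingertips stand 11 mm ahead of it and the grasp point (between the pads) lies 8 mm behind it; z points along the fingers, y is the line along which they close (so a half turn about z gives the same grasp; the last joint's range is limited). The gripper opens to 85 mm and grips with 20 to 120 N. Pads are 22 mm wide; open, the fingers measure 114 mm over their backs; the gripper's body (76 mm by 85 mm) begins 54 mm behind the grasp point. The pads swing forward as they close: fully open they stand 13 mm farther back than shut.
Start: joints at [-1.356, 0.087, 1.371, -0, 1.684, -0.103], TCP at [0.172, -0.522, 0.242] pointing down, gripper open.
Joint ranges: [-3.1, 3.1], [-0.76, 2.03], [0.27, 2.55], [-1.08, 4.22], [0.17, 2.65], [-2.57, 2.57]. Speed limits (rad/s): [2.79, 2.79, 3.14, 3.14, 3.14, 3.14].

### API

Orientations are given as a 3x3 rotation matrix whose columns are the frame's x, y, z axes.
In Python, from workcell import ctrl gives the robot as it stands.
- The arm moves only by the tool send_rows, never from a script. Its argument "rows" is a list of rows, each an object of numbers: "hand": the opening, from -1 (shut) to 1 (fully open); "tx", "ty", "tz": the shift along the tool's x, y, z in m; "turn": the turn about the tool's z in degrees. In form: [{"hand": .., "tx": .., "ty": .., "tz": .., "turn": ..}, ...]. A call has 1 to 8 rows; each row shifts and turns the commanded pose from where the row before left it, along the tool's axes as they then stand; what a row does not reach is not made up. A row lasts 1/12 s, in which the tool goes at most 41.7 mm and 7.16 degrees, less where a joint would pass 70% of its speed; a pose out of reach is approached as far as the arm can. A call is refused whole if a number of a shift passes 0.0417 or a number of a turn 7.16, either way. A call with a gripper value outside its range is refused whole. The fingers move at their own pace and stop on an object; "grip_force" is the grip in N (left out, the last holds). Time passes only in rows, so rows that do not move let the fingers close. It gives the time, the measured TCP pose, the force, the opening and the grip force at its end, in the units of the state.
- ctrl.get_obs(): the state, without advancing time (a new reading comes with each control period).
- ctrl.read_camera(name): name is "scene" or "top" or "wrist"; returns the picture (480x640x3 uint8, blue, green, red); there is no depth.
- ctrl.calibration(name): a dict with "camera_matrix" (3x3 intrinsics, pixels), "R" (3x3) and "t" (3): a world point X has camera coordinates R X + t. Camera axes: x right, y down, z forward; pixel columns grow to the right and rows downward; lengths in m; the calibration is good to about 2 mm. A picture is of the moment at which its call begins: read the wrist's pose just before it. calibration takes no time and is no camera call; for the wrist camera it gives the pose at the moment of the call.
- ctrl.hand_in(): hands the job in; it is judged then, once.
The state is a dict: "time": time; "joint_positions": joint angles; "qd": joint speeds; "joint_torque": joint torques, N m; "ee_pos": TCP position; "orientation": TCP orientation; "ft_force": force on the tool from outside, world axes, zero at the start; "moment": the same for the moment, N m; "opening": finger opening in m; "grip_force": force on a finger pad.
Only numpy, scipy, OpenCV 4.12 (cv2) and the standard library are available. Lean on these libraries where they do the work, as an engineer would, in place of code of your own. Each camera call takes 0.05 s, during which the arm holds its last target. There are 200 camera calls.

### The job

Fold down and snap shut all four orange clips on the blue storage case so its lid is clamped evenly: after the first clip do the one at the opposite corner, and only then the other two. Every clip must click fully home. The case is light and loose: do not tip it or shove it more than a few centimetres from its place, and leave the tools and the carton round it alone.

Things in the scene. Friction and masses are not known exactly. Their poses are not given: they have to be found in the camera images.
- case: Closed storage case, blue base, grey lid already on, loose on the table, 130 (x) x 190 (y) x 95 mm high, about 0.7 kg. Origin: centre of underside, z up. The lid's top is an open tray: rim 16 mm wide all round, top at 95; tray inside 98 x 158, floor at 55. Four orange clips hinge outside the rim, two on the -x side, two on the +x side. Too light to stay put if a clip is only pushed from outside.
- clip_a (a joint): Angle of the clip at the case's -x, +y corner (front left); diagonally across: clip_c. Leaf 44 x 4 mm, 59 mm long. 0 = snapped home: hanging vertical, outer face 23 mm from the rim's inner face. 1.57 = level, sticking out; limit 2.2. Stays where left. Below about 0.25 a sprung roller resists: squeezed 30 mm under the hinge it needs 10 to 20 N (clips differ), then snaps to 0 and stays.
- hinge_a (a point): Hinge of clip_a: middle of its axis, fixed on the case at x -70, y +55, z 89 mm of the case's frame: 5 mm outside the rim's outer face, 6 mm under the rim top; axis along the case's y. The leaf has a window from 36 mm under the hinge; press it above that. Squeezed against the rim's inner face (one finger in the tray), the case stays put.
- clip_b (a joint): Angle of the clip at the case's -x, -y corner (front right); diagonally across: clip_d. Leaf 44 x 4 mm, 59 mm long. 0 = snapped home: hanging vertical, outer face 23 mm from the rim's inner face. 1.57 = level, sticking out; limit 2.2. Stays where left. Below about 0.25 a sprung roller resists: squeezed 30 mm under the hinge it needs 10 to 20 N (clips differ), then snaps to 0 and stays.
- hinge_b (a point): Hinge of clip_b: middle of its axis, fixed on the case at x -70, y -55, z 89 mm of the case's frame: 5 mm outside the rim's outer face, 6 mm under the rim top; axis along the case's y. The leaf has a window from 36 mm under the hinge; press it above that. Squeezed against the rim's inner face (one finger in the tray), the case stays put.
- clip_c (a joint): Angle of the clip at the case's +x, -y corner (back right); diagonally across: clip_a. Leaf 44 x 4 mm, 59 mm long. 0 = snapped home: hanging vertical, outer face 23 mm from the rim's inner face. 1.57 = level, sticking out; limit 2.2. Stays where left. Below about 0.25 a sprung roller resists: squeezed 30 mm under the hinge it needs 10 to 20 N (clips differ), then snaps to 0 and stays.
- hinge_c (a point): Hinge of clip_c: middle of its axis, fixed on the case at x +70, y -55, z 89 mm of the case's frame: 5 mm outside the rim's outer face, 6 mm under the rim top; axis along the case's y. The leaf has a window from 36 mm under the hinge; press it above that. Squeezed against the rim's inner face (one finger in the tray), the case stays put.
- clip_d (a joint): Angle of the clip at the case's +x, +y corner (back left); diagonally across: clip_b. Leaf 44 x 4 mm, 59 mm long. 0 = snapped home: hanging vertical, outer face 23 mm from the rim's inner face. 1.57 = level, sticking out; limit 2.2. Stays where left. Below about 0.25 a sprung roller resists: squeezed 30 mm under the hinge it needs 10 to 20 N (clips differ), then snaps to 0 and stays.
- hinge_d (a point): Hinge of clip_d: middle of its axis, fixed on the case at x +70, y +55, z 89 mm of the case's frame: 5 mm outside the rim's outer face, 6 mm under the rim top; axis along the case's y. The leaf has a window from 36 mm under the hinge; press it above that. Squeezed against the rim's inner face (one finger in the tray), the case stays put.
- chisel: Chisel with an orange handle, 150 mm long, lying to the right of the case; bystander. Origin: centre of its underside.
- pliers: Red-handled pliers, 171 mm long, 13 mm high, lying to the right of the case farther back; bystander. Origin: centre of the underside.
- tape_measure: Yellow tape measure standing, 36 x 83 x 62 mm high, left front of the case; bystander. Origin: centre of the underside.
- carton: Small pale carton, 60 x 120 x 52 mm high, behind the case; bystander. Origin: centre of the underside.

How it is judged:
On the way, in this order (a step that is already met when the one before it is completed fails the run):
1. a first clip is snapped home (value of joint any of clip_a, clip_b, clip_c, clip_d below 0.07 rad), for 0.2 s.
2. the clip at the opposite corner is snapped home too ((value of joint each of clip_a, clip_c below 0.07 rad or value of joint each of clip_b, clip_d below 0.07 rad)), for 0.2 s.
At the end, for the whole second after the job is handed in: All four clips are snapped home (within 0.07 rad of shut); the case stands flat, at rest and released, within 50 mm of where it stood (value of joint each of clip_a, clip_b, clip_c, clip_d below 0.07 rad and linear speed of case below 0.02 m/s and angle between case's own z axis and vertical below 0.05 rad and distance of case from where it was at the start of the episode below 0.05 m); the robot touches nothing.
It fails at once if two neighbouring clips are shut while no opposite pair is shut (wrong order) ((value of joint each of clip_a, clip_b below 0.07 rad or value of joint each of clip_b, clip_c below 0.07 rad or value of joint each of clip_c, clip_d below 0.07 rad or value of joint each of clip_d, clip_a below 0.07 rad) and not (value of joint each of clip_a, clip_c below 0.07 rad or value of joint each of clip_b, clip_d below 0.07 rad)).
It fails at once if the case is shoved more than 50 mm from its place (distance of case from where it was at the start of the episode above 0.05 m).
It fails at once if the case is tipped by more than 0.3 rad (angle between case's own z axis and vertical above 0.3 rad).
It fails at once if a bystander (chisel, pliers, tape measure, carton) is moved by more than 25 mm (distance of any of chisel, pliers, tape_measure, carton from where it was at the start of the episode above 0.025 m).
It also fails if it takes over 67 s, if anything falls off the work surface, if the arm or the gripper's body presses on something with over 40 N, if the wrist force passes 120 N, or if a joint passes its speed limit or range.

## Working session

There is one attempt and no reset: what is moved stays moved. The work goes in short steps, Python scripts to look and compute and a tool call to move; the robot and the scene stay as the last step left them, time stands still between calls to the robot, and variables do not carry over. Pictures are saved under pics/ and viewed, at most 10 in all, crops included, and the job is handed in when it is done.

Besides the shell and the picture viewer there is one more tool, called after ">>>" by a JSON object that holds its "api" and its "payload". send_rows: Moves the arm, as the interface text tells. Its arguments: {"type":"object","properties":{"rows":{"type":"array","items":{"type":"object","properties":{"hand":{"type":"number"},"tx":{"type":"number"},"ty":{"type":"number"},"tz":{"type":"number"},"turn":{"type":"number"}}}},"grip_force":{"type":"number"}},"required":["rows"]}

```bash
mkdir -p pics
python3 - <<'E'
from workcell import ctrl
import cv2,numpy as np
o=ctrl.get_obs();print(o['time'],o['ee_pos'],o['orientation'],o['opening'])
for n in('top','scene'):
    im=ctrl.read_camera(n);cv2.imwrite(f'pics/{n}0.png',im);c=ctrl.calibration(n);print(n,c)
E
```

```text
0.0 [ 0.17174834 -0.52198771  0.24112246] [[ 9.49913054e-01  3.12513908e-01 -4.96681048e-04]
 [ 3.12514228e-01 -9.49910526e-01  2.20239321e-03]
 [ 2.16475952e-04 -2.24730195e-03 -9.99997451e-01]] 0.08563623213627755
top {'camera_matrix': array([[605.783167  ,   0.        , 312.77601848],
       [  0.        , 605.783167  , 243.54997333],
       [  0.        ,   0.        ,   1.        ]]), 'R': array([[ 0.0116521 , -0.99993109, -0.00143166],
       [-0.99187117, -0.01137673, -0.12673652],
       [ 0.1267115 ,  0.00289677, -0.99193538]]), 't': array([-0.21652195,  0.57454747,  1.06578488])}
scene {'camera_matrix': array([[461.06883077,   0.        , 320.38427143],
       [  0.        , 461.06883077, 238.32225792],
       [  0.        ,   0.        ,   1.        ]]), 'R': array([[-0.87064136, -0.4915952 , -0.01782665],
       [-0.36727194,  0.67371239, -0.64126667],
       [ 0.32725365, -0.55176605, -0.76711099]]), 't': array([0.39152149, 0.40383623, 0.5950756 ])}
```

View pics/top0.png

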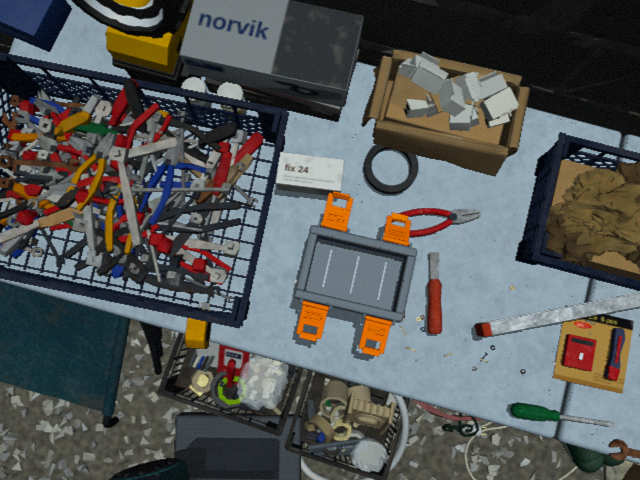

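View pics/scene0.png

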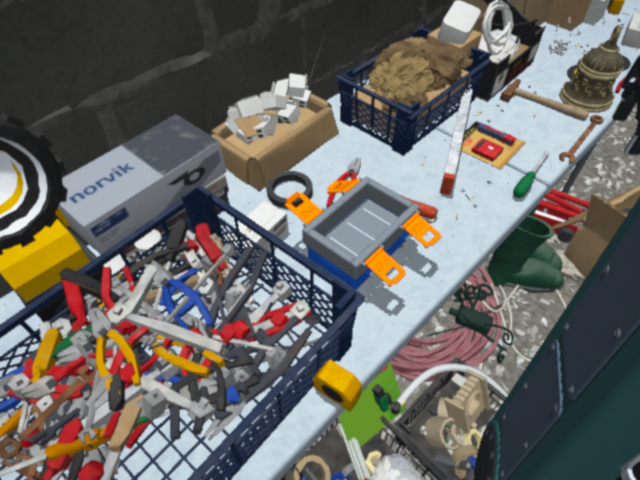

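The top view shows the case rim corners at about (313,227), (416,247), (404,320) and (296,294). The orange clips are at (339,212), (398,230), (311,320) and (375,335). The carton at (310,174) and the pliers at (430,220) are close to the back clips. The scene view shows all four clips roughly level.

```bash
cat > h.py <<'E'
import cv2,numpy as np
from workcell import ctrl
def ray(n,uv,z,c=None):
    c=c or ctrl.calibration(n);C=-c['R'].T@c['t']
    uv=np.atleast_2d(uv).astype(float);d=(c['R'].T@np.linalg.inv(c['camera_matrix'])@np.c_[uv,np.ones(len(uv))].T).T
    return C+d*((z-C[2])/d[:,2])[:,None]
def proj(n,X):
    c=ctrl.calibration(n);p=c['camera_matrix']@(c['R']@np.atleast_2d(X).T+c['t'][:,None]);return (p[:2]/p[2]).T
E
python3 - <<'E'
from h import *
im=cv2.imread('pics/top0.png');hsv=cv2.cvtColor(im,cv2.COLOR_BGR2HSV)
for p in[(355,270),(312,260),(365,232),(350,305),(410,280),(285,260),(425,250)]:print(p,hsv[p[1],p[0]])
g=((hsv[...,1]<75)&(hsv[...,2]>50)&(hsv[...,2]<165)).astype(np.uint8)*255
m=np.zeros_like(g);m[215:335,285:428]=g[215:335,285:428]
m=cv2.morphologyEx(m,cv2.MORPH_OPEN,np.ones((3,3)))
cs=cv2.findContours(m,0,2)[0];c=max(cs,key=cv2.contourArea);r=cv2.minAreaRect(c);b=cv2.boxPoints(r)
W=ray('top',b,.095);print(b,W);print(np.linalg.norm(W-np.roll(W,1,0),axis=1),W.mean(0))
o=((hsv[...,0]>5)&(hsv[...,0]<22)&(hsv[...,1]>180)&(hsv[...,2]>150)).astype(np.uint8)*255
k=np.zeros_like(o);k[185:360,290:420]=o[185:360,290:420]
for c in cv2.findContours(k,0,2)[0]:
    if cv2.contourArea(c)>200:
        bb=cv2.boxPoints(cv2.minAreaRect(c));print('clip',bb.round(1).tolist(),ray('top',bb,.089)[:,:2].round(4).tolist())
v=im.copy();v[m>0]=(0,0,255);cv2.drawContours(v,[b.astype(int)],0,(0,255,0),1)
cv2.imwrite('pics/m.png',np.hstack([cv2.resize(x[180:370,270:440],None,fx=2.3,fy=2.3) for x in(im,v)]))
E
```

```text
(355, 270) [102  42 187]
(312, 260) [104  48  79]
(365, 232) [101  50 175]
(350, 305) [103  47 126]
(410, 280) [104  49 105]
(285, 260) [ 99  47 178]
(425, 250) [101  45 180]
[[286.50003 320.5    ]
 [308.42313 210.88461]
 [421.3077  233.46155]
 [399.3846  343.07693]] [[ 0.43757142 -0.16704563  0.095     ]
 [ 0.62653441 -0.20182403  0.095     ]
 [ 0.58921827 -0.3970522   0.095     ]
 [ 0.40202906 -0.35803527  0.095     ]]
[0.19426864 0.1921368  0.1987625  0.19121224] [ 0.51383829 -0.28098928  0.095     ]
clip [[357.29998779296875, 350.79998779296875], [366.20001220703125, 315.1000061035156], [391.3999938964844, 321.3999938964844], [382.5, 357.1000061035156]] [[0.388, -0.2875], [0.4484, -0.3026], [0.4382, -0.3455], [0.378, -0.3301]]
clip [[294.70001220703125, 336.1000061035156], [303.20001220703125, 300.29998779296875], [328.6000061035156, 306.3999938964844], [320.1000061035156, 342.1000061035156]] [[0.4115, -0.1811], [0.4722, -0.1947], [0.4623, -0.2384], [0.4018, -0.2244]]
clip [[382.29998779296875, 240.6999969482422], [387.6000061035156, 211.60000610351562], [413.1000061035156, 216.1999969482422], [407.79998779296875, 245.3000030517578]] [[0.5767, -0.3305], [0.628, -0.3398], [0.6203, -0.3841], [0.5691, -0.3744]]
clip [[320.5, 224.89999389648438], [329.29998779296875, 189.8000030517578], [354.5, 196.10000610351562], [345.70001220703125, 231.1999969482422]] [[0.6032, -0.2231], [0.6655, -0.2378], [0.6548, -0.282], [0.5926, -0.2669]]
```

View pics/m.png

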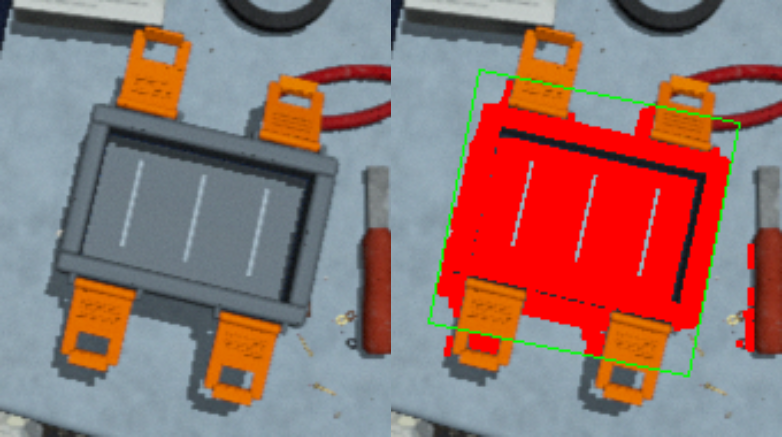

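The crop shows the rim corners (crop px) at (95,105), (338,160), (305,325) and (58,270). The clips lie roughly level, and clip c looks foreshortened. The mask leaked into the shadows, so I'll use the hinge-end edges of the clips and the rim corners instead.

```bash
cat >> h.py <<'E'
def tgt(c,yaw):
    ex=np.array([np.cos(yaw),np.sin(yaw)]);ey=np.array([-ex[1],ex[0]])
    return {k:c+sx*.0605*ex+sy*.055*ey for k,sx,sy in(('a',-1,1),('b',-1,-1),('c',1,-1),('d',1,1))}
E
python3 - <<'E'
from h import *
px=np.array([(95,105),(338,160),(305,325),(58,270)])/2.3+[270,180]
W=ray('top',px,.095);print(W.round(4),W.mean(0),np.linalg.norm(W-np.roll(W,1,0),axis=1))
e=W[0]-W[1]+W[3]-W[2];print('yaw from y edges',np.degrees(np.arctan2(e[1],e[0]))-90)
c=np.array([.5204,-.2845]);print(tgt(c,np.radians(-12.7)))
# predicted rim & clip-tip projections in scene
yaw=np.radians(-12.7);ex=np.array([np.cos(yaw),np.sin(yaw)]);ey=np.array([-ex[1],ex[0]])
P=[np.r_[c+sx*.065*ex+sy*.095*ey,.095] for sx,sy in((-1,1),(-1,-1),(1,-1),(1,1))]
print('scene rim',proj('scene',P).round(1).tolist(),'top',proj('top',P).round(1).tolist())
for n,sx,sy in(('a',-1,1),('b',-1,-1),('c',1,-1),('d',1,1)):
    for th in(1.1,1.57,2.0):
        X=np.r_[c+sx*(.07+.059*np.sin(th))*ex+sy*.055*ey,.089-.059*np.cos(th)]
        print(n,th,proj('top',X).round(),proj('scene',X).round())
im=cv2.imread('pics/scene0.png');cv2.imwrite('pics/s.png',cv2.resize(im[160:300,270:450],None,fx=4,fy=4))
print(ray('top',[(278,190),(343,190)],0.0))
E
```

```text
[[ 0.6007 -0.2071  0.095 ]
 [ 0.5612 -0.3893  0.095 ]
 [ 0.4385 -0.3637  0.095 ]
 [ 0.4768 -0.1812  0.095 ]] [ 0.51928024 -0.28533568  0.095     ] [0.12659058 0.18637493 0.12527395 0.18647835]
yaw from y edges -12.041906573655638
{'a': array([ 0.4734717, -0.2175449]), 'b': array([ 0.44928862, -0.3248537 ]), 'c': array([ 0.5673283, -0.3514551]), 'd': array([ 0.59151138, -0.2441463 ])}
scene rim [[356.6, 266.7], [420.9, 205.4], [366.5, 174.6], [300.9, 228.4]] top [[293.1, 296.7], [402.1, 322.7], [418.2, 248.6], [310.7, 223.4]]
a 1.1 [[308. 335.]] [[396. 282.]]
a 1.57 [[307. 339.]] [[401. 275.]]
a 2.0 [[308. 336.]] [[400. 264.]]
b 1.1 [[370. 350.]] [[432. 245.]]
b 1.57 [[370. 354.]] [[438. 237.]]
b 2.0 [[373. 352.]] [[437. 226.]]
c 1.1 [[400. 214.]] [[332. 184.]]
c 1.57 [[403. 208.]] [[329. 173.]]
c 2.0 [[404. 209.]] [[331. 165.]]
d 1.1 [[340. 200.]] [[295. 213.]]
d 1.57 [[341. 194.]] [[291. 202.]]
d 2.0 [[341. 194.]] [[292. 194.]]
[[ 0.68355769 -0.14243511  0.        ]
 [ 0.68495918 -0.26602547  0.        ]]
```

View pics/s.png

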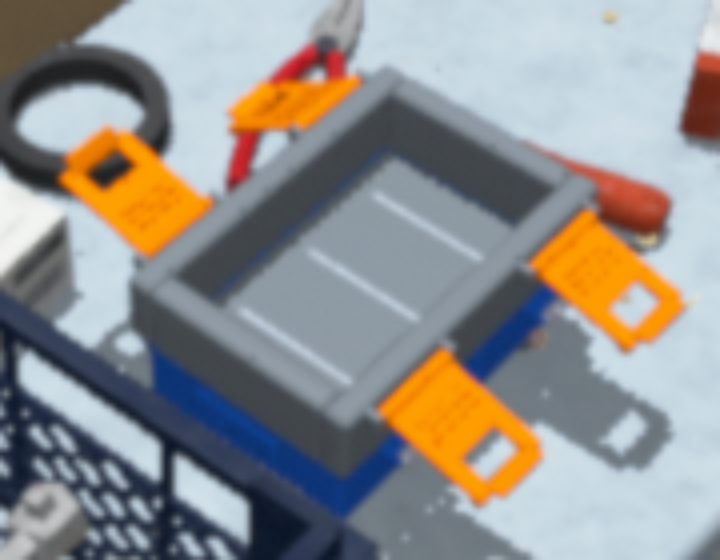

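>>> {"api": "send_rows", "payload": {"rows": [{"hand":1,"turn":-7},{"hand":1,"turn":-7},{"hand":1,"turn":-7},{"hand":1,"turn":-7},{"hand":1,"turn":-7},{"hand":1,"turn":-7},{"hand":1,"turn":-7},{"hand":1,"turn":-7}]}}

```text
validation failed for argument at $.ro...
```

The scene crop shows clips a, b and d near level and clip c angled down, at about 1.05 rad (tip at crop (270,105), which is (336,186) in the full image). The rim corners agree with the clip-edge centre to about 2 mm, so I take the case at (0.520,-0.285) with yaw -12.4°. The first move was refused, so I'll resend it with every field filled in.

>>> {"api": "send_rows", "payload": {"rows": [{"hand":1,"tx":0,"ty":0,"tz":0,"turn":-7},{"hand":1,"tx":0,"ty":0,"tz":0,"turn":-7},{"hand":1,"tx":0,"ty":0,"tz":0,"turn":-7},{"hand":1,"tx":0,"ty":0,"tz":0,"turn":-7},{"hand":1,"tx":0,"ty":0,"tz":0,"turn":-7},{"hand":1,"tx":0,"ty":0,"tz":0,"turn":-7},{"hand":1,"tx":0,"ty":0,"tz":0,"turn":-7},{"hand":1,"tx":0,"ty":0,"tz":0,"turn":-7}], "grip_force": 60}}

```text
time: 0.77
ee_pos: [0.1718, -0.5222, 0.2416]
orientation: [[0.266, 0.964, -0.0], [0.964, -0.266, 0.001], [0.001, -0.001, -1.0]]
ft_force: [-1.0, -0.5, -0.0]
opening: 0.0857
grip_force: 0.0
```

>>> {"api": "send_rows", "payload": {"rows": [{"hand":1,"tx":0,"ty":0,"tz":0,"turn":-3},{"hand":1,"tx":0.025,"ty":0.023,"tz":0,"turn":0},{"hand":1,"tx":0.025,"ty":0.023,"tz":0,"turn":0},{"hand":1,"tx":0.025,"ty":0.023,"tz":0,"turn":0},{"hand":1,"tx":0.025,"ty":0.023,"tz":0,"turn":0},{"hand":1,"tx":0.025,"ty":0.023,"tz":0,"turn":0},{"hand":1,"tx":0.025,"ty":0.023,"tz":0,"turn":0},{"hand":1,"tx":0.025,"ty":0.023,"tz":0,"turn":0}]}}

```text
time: 1.43
ee_pos: [0.3686, -0.3861, 0.2418]
orientation: [[0.222, 0.975, -0.001], [0.975, -0.222, 0.001], [0.0, -0.001, -1.0]]
ft_force: [0.2, -0.9, 0.3]
opening: 0.0852
grip_force: 0.0
```

>>> {"api": "send_rows", "payload": {"rows": [{"hand":1,"tx":0.025,"ty":0.023,"tz":0,"turn":0},{"hand":1,"tx":0.025,"ty":0.023,"tz":0,"turn":0},{"hand":1,"tx":0.025,"ty":0.022,"tz":0,"turn":0},{"hand":1,"tx":0,"ty":0,"tz":0,"turn":0},{"hand":1,"tx":0,"ty":0,"tz":0,"turn":0}]}}

```text
time: 1.85
ee_pos: [0.4514, -0.3281, 0.2414]
orientation: [[0.218, 0.976, -0.002], [0.976, -0.218, 0.001], [0.0, -0.002, -1.0]]
ft_force: [-0.5, -0.4, -0.4]
opening: 0.0854
grip_force: 0.0
```

>>> {"api": "send_rows", "payload": {"rows": [{"hand":1,"tx":0.002,"ty":-0.003,"tz":0.03,"turn":0},{"hand":1,"tx":0,"ty":0,"tz":0.03,"turn":0},{"hand":1,"tx":0,"ty":0,"tz":0.03,"turn":0},{"hand":1,"tx":0,"ty":0,"tz":0.02,"turn":0},{"hand":1,"tx":0,"ty":0,"tz":0,"turn":0},{"hand":1,"tx":0,"ty":0,"tz":0,"turn":0}]}}

```text
time: 2.35
ee_pos: [0.4464, -0.327, 0.1311]
orientation: [[0.223, 0.975, -0.003], [0.975, -0.223, 0.002], [0.001, -0.003, -1.0]]
ft_force: [0.3, 0.3, 0.3]
opening: 0.0852
grip_force: 0.0
```

Run:
```python
from h import *
cv2.imwrite('pics/w1.png',ctrl.read_camera('wrist'));s=ctrl.read_camera('scene');cv2.imwrite('pics/s1.png',s)
a=cv2.imread('pics/w1.png');b=cv2.resize(s[130:300,240:460],None,fx=1.8,fy=1.8)
o=np.zeros((480,800,3),np.uint8);o[:300,:400]=cv2.resize(a,(400,300));o[:306,400:796]=b;cv2.imwrite('pics/v1.png',o[:310])
```

```text
(no output)
```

View pics/v1.png

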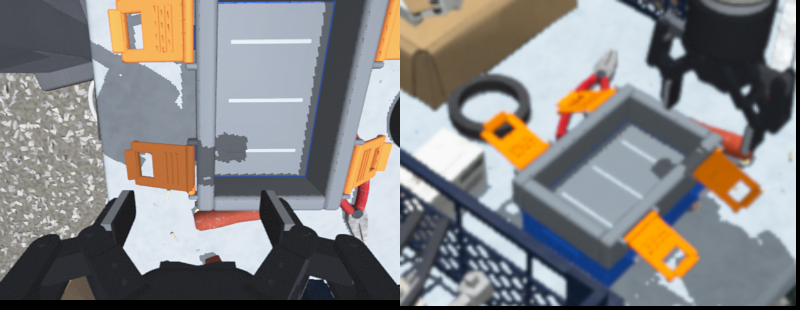

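The picture shows the gripper square to the rim, with one finger over the tray and the other over clip b. Now I'll descend.

>>> {"api": "send_rows", "payload": {"rows": [{"hand":1,"tx":0.002,"ty":0.002,"tz":0.012,"turn":0},{"hand":1,"tx":0,"ty":0,"tz":0.012,"turn":0},{"hand":1,"tx":0,"ty":0,"tz":0.012,"turn":0},{"hand":1,"tx":0,"ty":0,"tz":0.012,"turn":0},{"hand":1,"tx":0,"ty":0,"tz":0.012,"turn":0},{"hand":1,"tx":0,"ty":0,"tz":0,"turn":0}]}}

```text
time: 2.95
ee_pos: [0.4486, -0.3236, 0.0682]
orientation: [[0.221, 0.975, -0.005], [0.975, -0.221, 0.005], [0.003, -0.006, -1.0]]
ft_force: [-0.1, 1.2, 0.3]
opening: 0.0854
grip_force: 0.0
```

>>> {"api": "send_rows", "payload": {"rows": [{"hand":0.5,"tx":0,"ty":0,"tz":0,"turn":0},{"hand":0.2,"tx":0,"ty":0,"tz":0,"turn":0},{"hand":0,"tx":0,"ty":0,"tz":0,"turn":0},{"hand":0,"tx":0,"ty":0,"tz":0,"turn":0},{"hand":0,"tx":0,"ty":0,"tz":0,"turn":0}], "grip_force": 60}}

```text
time: 3.37
ee_pos: [0.451, -0.3257, 0.0731]
orientation: [[0.221, 0.975, 0.002], [0.975, -0.221, -0.001], [-0.001, 0.002, -1.0]]
ft_force: [0.0, -0.2, -0.5]
opening: 0.043
grip_force: 0.0
```

>>> {"api": "send_rows", "payload": {"rows": [{"hand":-0.3,"tx":0,"ty":0,"tz":0,"turn":0},{"hand":-0.5,"tx":0,"ty":0,"tz":0,"turn":0},{"hand":-0.7,"tx":0,"ty":0,"tz":0,"turn":0},{"hand":-1,"tx":0,"ty":0,"tz":0,"turn":0},{"hand":-1,"tx":0,"ty":0,"tz":0,"turn":0},{"hand":-1,"tx":0,"ty":0,"tz":0,"turn":0}]}}

```text
time: 3.87
ee_pos: [0.4508, -0.3259, 0.0737]
orientation: [[0.221, 0.975, 0.001], [0.975, -0.221, -0.002], [-0.002, 0.001, -1.0]]
ft_force: [-1.7, -0.1, 6.1]
opening: 0.0213
grip_force: 59.6
```

>>> {"api": "send_rows", "payload": {"rows": [{"hand":1,"tx":0,"ty":0,"tz":0,"turn":0},{"hand":1,"tx":0,"ty":0,"tz":0,"turn":0},{"hand":1,"tx":0,"ty":0,"tz":0,"turn":0},{"hand":1,"tx":0,"ty":0,"tz":0,"turn":0},{"hand":1,"tx":0,"ty":0,"tz":-0.02,"turn":0},{"hand":1,"tx":0,"ty":0,"tz":-0.025,"turn":0},{"hand":1,"tx":0,"ty":0,"tz":-0.025,"turn":0},{"hand":1,"tx":0,"ty":0,"tz":0,"turn":0}]}}

```text
time: 4.53
ee_pos: [0.453, -0.3274, 0.1484]
orientation: [[0.221, 0.975, 0.008], [0.975, -0.221, -0.007], [-0.005, 0.01, -1.0]]
ft_force: [1.1, -1.2, 2.7]
opening: 0.0855
grip_force: 0.0
```

>>> {"api": "send_rows", "payload": {"rows": [{"hand":1,"tx":0.022,"ty":0.024,"tz":0,"turn":0},{"hand":1,"tx":0.022,"ty":0.024,"tz":0,"turn":0},{"hand":1,"tx":0.022,"ty":0.024,"tz":0,"turn":0},{"hand":1,"tx":0.022,"ty":0.024,"tz":0,"turn":0},{"hand":1,"tx":0.022,"ty":0.024,"tz":0,"turn":0},{"hand":1,"tx":0,"ty":0,"tz":0,"turn":0},{"hand":1,"tx":0,"ty":0,"tz":0,"turn":0}]}}

```text
time: 5.12
ee_pos: [0.5926, -0.2433, 0.1408]
orientation: [[0.219, 0.976, -0.002], [0.976, -0.219, 0.001], [0.0, -0.002, -1.0]]
ft_force: [-0.4, 0.3, -0.7]
opening: 0.0853
grip_force: 0.0
```

Run:
```python
from h import *
a=ctrl.read_camera('wrist');s=ctrl.read_camera('scene');cv2.imwrite('pics/w2.png',a);t=ctrl.read_camera('top')
o=np.zeros((600,800,3),np.uint8);o[:300,:400]=cv2.resize(a,(400,300));o[:306,400:796]=cv2.resize(s[130:300,240:460],None,fx=1.8,fy=1.8);o[310:600,:400]=cv2.resize(t[215:360,270:470],(400,290));cv2.imwrite('pics/v2.png',o)
```

```text
(no output)
```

View pics/v2.png

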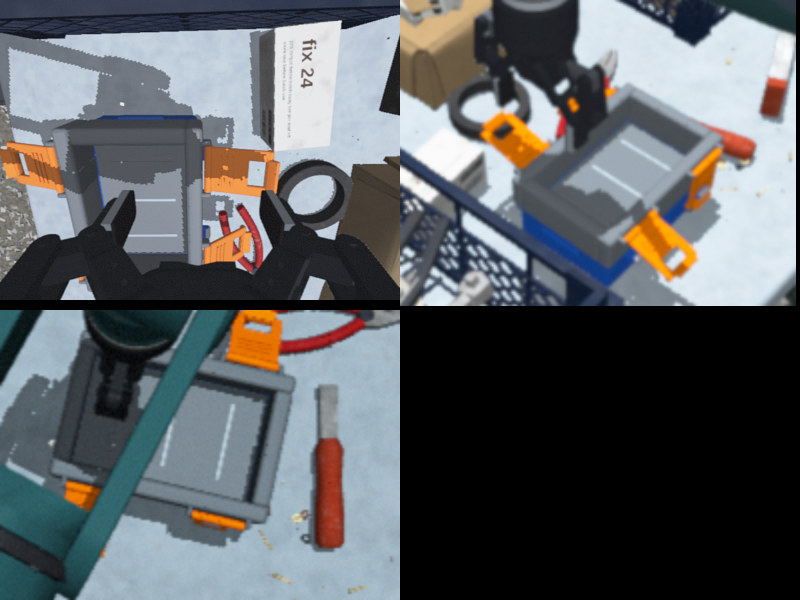

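The picture shows clip b hanging vertical, the case still in place, and the gripper straddling the rim at clip d. Now I'll descend and squeeze.

>>> {"api": "send_rows", "payload": {"rows": [{"hand":1,"tx":0,"ty":-0.001,"tz":0.014,"turn":0},{"hand":1,"tx":0,"ty":0,"tz":0.014,"turn":0},{"hand":1,"tx":0,"ty":0,"tz":0.014,"turn":0},{"hand":1,"tx":0,"ty":0,"tz":0.014,"turn":0},{"hand":1,"tx":0,"ty":0,"tz":0.013,"turn":0},{"hand":1,"tx":0,"ty":0,"tz":0,"turn":0},{"hand":0.5,"tx":0,"ty":0,"tz":0,"turn":0},{"hand":0.2,"tx":0,"ty":0,"tz":0,"turn":0}]}}

```text
time: 5.93
ee_pos: [0.5912, -0.245, 0.0742]
orientation: [[0.222, 0.975, 0.002], [0.975, -0.222, -0.001], [-0.0, 0.002, -1.0]]
ft_force: [1.2, -0.3, 1.3]
opening: 0.0642
grip_force: 0.4
```

>>> {"api": "send_rows", "payload": {"rows": [{"hand":0,"tx":0,"ty":0,"tz":0,"turn":0},{"hand":-0.3,"tx":0,"ty":0,"tz":0,"turn":0},{"hand":-0.5,"tx":0,"ty":0,"tz":0,"turn":0},{"hand":-0.7,"tx":0,"ty":0,"tz":0,"turn":0},{"hand":-1,"tx":0,"ty":0,"tz":0,"turn":0},{"hand":-1,"tx":0,"ty":0,"tz":0,"turn":0},{"hand":-1,"tx":0,"ty":0,"tz":0,"turn":0},{"hand":-1,"tx":0,"ty":0,"tz":0,"turn":0}]}}

```text
time: 6.6
ee_pos: [0.5921, -0.2447, 0.0753]
orientation: [[0.221, 0.975, 0.004], [0.975, -0.221, -0.002], [-0.001, 0.004, -1.0]]
ft_force: [1.2, 0.2, 5.1]
opening: 0.0219
grip_force: 61.2
```

>>> {"api": "send_rows", "payload": {"rows": [{"hand":1,"tx":0,"ty":0,"tz":0,"turn":0},{"hand":1,"tx":0,"ty":0,"tz":0,"turn":0},{"hand":1,"tx":0,"ty":0,"tz":0,"turn":0},{"hand":1,"tx":0,"ty":0,"tz":0,"turn":0},{"hand":1,"tx":0,"ty":0,"tz":-0.02,"turn":0},{"hand":1,"tx":0,"ty":0,"tz":-0.025,"turn":0},{"hand":1,"tx":0,"ty":0,"tz":-0.025,"turn":0},{"hand":1,"tx":0,"ty":0,"tz":0,"turn":0}]}}

```text
time: 7.27
ee_pos: [0.5932, -0.2457, 0.1496]
orientation: [[0.221, 0.975, 0.009], [0.975, -0.221, -0.005], [-0.003, 0.01, -1.0]]
ft_force: [1.4, -0.3, 1.0]
opening: 0.0856
grip_force: 0.0
```

>>> {"api": "send_rows", "payload": {"rows": [{"hand":1,"tx":-0.022,"ty":0,"tz":0,"turn":0},{"hand":1,"tx":-0.022,"ty":0,"tz":0,"turn":0},{"hand":1,"tx":-0.022,"ty":0,"tz":0,"turn":0},{"hand":1,"tx":-0.022,"ty":0,"tz":0,"turn":0},{"hand":1,"tx":-0.022,"ty":0,"tz":0,"turn":0},{"hand":1,"tx":0,"ty":0,"tz":0,"turn":0},{"hand":1,"tx":0,"ty":0,"tz":0,"turn":0}]}}

```text
time: 7.85
ee_pos: [0.5656, -0.3524, 0.1419]
orientation: [[0.224, 0.975, -0.002], [0.975, -0.224, 0.002], [0.001, -0.002, -1.0]]
ft_force: [0.4, 0.0, -0.9]
opening: 0.0855
grip_force: 0.0
```

Run:
```python
from h import *
a=ctrl.read_camera('wrist');s=ctrl.read_camera('scene');cv2.imwrite('pics/w3.png',a);t=ctrl.read_camera('top')
o=np.zeros((600,800,3),np.uint8);o[:300,:400]=cv2.resize(a,(400,300));o[:306,400:796]=cv2.resize(s[130:300,240:460],None,fx=1.8,fy=1.8);o[310:600,:400]=cv2.resize(t[215:360,270:470],(400,290));cv2.imwrite('pics/v3.png',o)
```

```text
(no output)
```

View pics/v3.png

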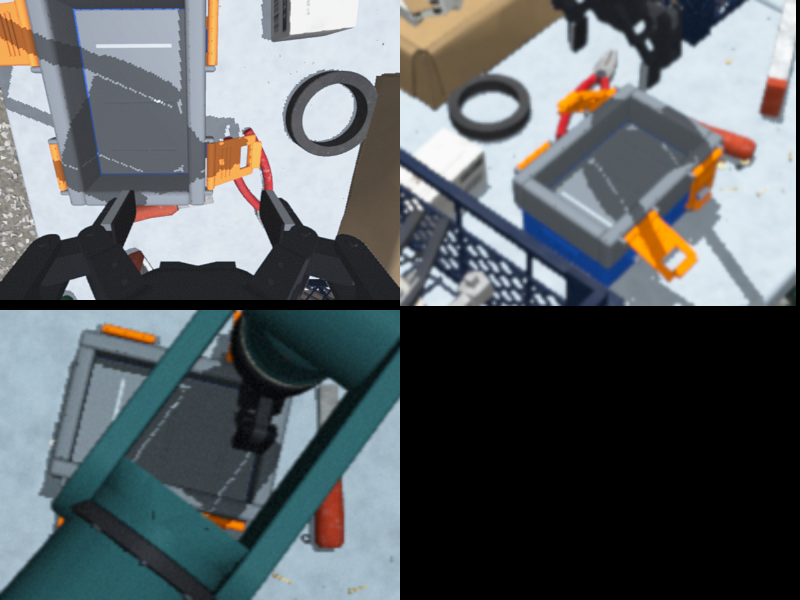

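The picture shows clips b and d both hanging vertical, and the gripper over clip c. Now I'll shut c.

>>> {"api": "send_rows", "payload": {"rows": [{"hand":1,"tx":0,"ty":0.001,"tz":0.014,"turn":0},{"hand":1,"tx":0,"ty":0,"tz":0.014,"turn":0},{"hand":1,"tx":0,"ty":0,"tz":0.014,"turn":0},{"hand":1,"tx":0,"ty":0,"tz":0.014,"turn":0},{"hand":1,"tx":0,"ty":0,"tz":0.014,"turn":0},{"hand":1,"tx":0,"ty":0,"tz":0,"turn":0},{"hand":0.5,"tx":0,"ty":0,"tz":0,"turn":0},{"hand":0.2,"tx":0,"ty":0,"tz":0,"turn":0}]}}

```text
time: 8.67
ee_pos: [0.5685, -0.3515, 0.0745]
orientation: [[0.22, 0.975, 0.002], [0.975, -0.22, -0.001], [-0.001, 0.002, -1.0]]
ft_force: [1.3, 0.1, -0.1]
opening: 0.0641
grip_force: 0.4
```

>>> {"api": "send_rows", "payload": {"rows": [{"hand":0,"tx":0,"ty":0,"tz":0,"turn":0},{"hand":-0.3,"tx":0,"ty":0,"tz":0,"turn":0},{"hand":-0.5,"tx":0,"ty":0,"tz":0,"turn":0},{"hand":-0.7,"tx":0,"ty":0,"tz":0,"turn":0},{"hand":-1,"tx":0,"ty":0,"tz":0,"turn":0},{"hand":-1,"tx":0,"ty":0,"tz":0,"turn":0},{"hand":-1,"tx":0,"ty":0,"tz":0,"turn":0},{"hand":-1,"tx":0,"ty":0,"tz":0,"turn":0}]}}

```text
time: 9.33
ee_pos: [0.5681, -0.3525, 0.0753]
orientation: [[0.222, 0.975, 0.002], [0.975, -0.222, -0.002], [-0.001, 0.003, -1.0]]
ft_force: [-1.0, 0.2, 5.3]
opening: 0.0217
grip_force: 60.9
```

>>> {"api": "send_rows", "payload": {"rows": [{"hand":1,"tx":0,"ty":0,"tz":0,"turn":0},{"hand":1,"tx":0,"ty":0,"tz":0,"turn":0},{"hand":1,"tx":0,"ty":0,"tz":0,"turn":0},{"hand":1,"tx":0,"ty":0,"tz":0,"turn":0},{"hand":1,"tx":0,"ty":0,"tz":-0.02,"turn":0},{"hand":1,"tx":0,"ty":0,"tz":-0.025,"turn":0},{"hand":1,"tx":0,"ty":0,"tz":-0.025,"turn":0},{"hand":1,"tx":0,"ty":0,"tz":0,"turn":0}]}}

```text
time: 10.0
ee_pos: [0.5697, -0.3535, 0.1499]
orientation: [[0.221, 0.975, 0.008], [0.975, -0.221, -0.006], [-0.004, 0.01, -1.0]]
ft_force: [1.0, -0.1, 2.0]
opening: 0.0852
grip_force: 0.0
```

>>> {"api": "send_rows", "payload": {"rows": [{"hand":1,"tx":0.022,"ty":-0.024,"tz":0,"turn":0},{"hand":1,"tx":0.022,"ty":-0.024,"tz":0,"turn":0},{"hand":1,"tx":0.022,"ty":-0.024,"tz":0,"turn":0},{"hand":1,"tx":0.022,"ty":-0.024,"tz":0,"turn":0},{"hand":1,"tx":0.022,"ty":-0.024,"tz":0,"turn":0},{"hand":1,"tx":0,"ty":0,"tz":0,"turn":0},{"hand":1,"tx":0,"ty":0,"tz":0,"turn":0}]}}

```text
time: 10.58
ee_pos: [0.4737, -0.2167, 0.1425]
orientation: [[0.22, 0.976, -0.001], [0.976, -0.22, 0.0], [0.0, -0.001, -1.0]]
ft_force: [0.4, -0.0, 0.4]
opening: 0.0855
grip_force: 0.0
```

Run:
```python
from h import *
a=ctrl.read_camera('wrist');s=ctrl.read_camera('scene');cv2.imwrite('pics/w4.png',a);t=ctrl.read_camera('top')
o=np.zeros((600,800,3),np.uint8);o[:300,:400]=cv2.resize(a,(400,300));o[:306,400:796]=cv2.resize(s[130:300,240:460],None,fx=1.8,fy=1.8);o[310:600,:400]=cv2.resize(t[215:360,270:470],(400,290));cv2.imwrite('pics/v4.png',o)
```

```text
(no output)
```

View pics/v4.png

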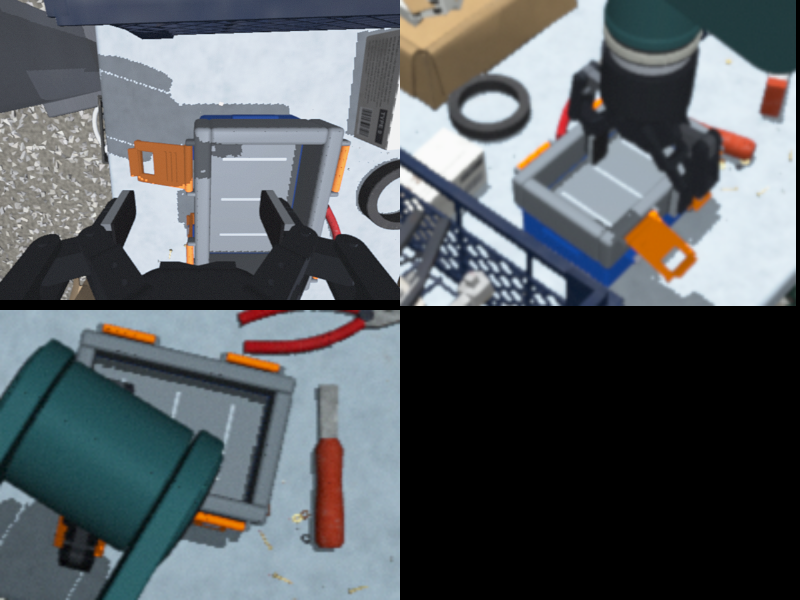

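The picture shows clips b, c and d down, the case in place, and the gripper over clip a. Now I'll shut a and rise well clear.

>>> {"api": "send_rows", "payload": {"rows": [{"hand":1,"tx":0,"ty":0,"tz":0.014,"turn":0},{"hand":1,"tx":0,"ty":0,"tz":0.014,"turn":0},{"hand":1,"tx":0,"ty":0,"tz":0.014,"turn":0},{"hand":1,"tx":0,"ty":0,"tz":0.014,"turn":0},{"hand":1,"tx":0,"ty":0,"tz":0.014,"turn":0},{"hand":1,"tx":0,"ty":0,"tz":0,"turn":0},{"hand":0.5,"tx":0,"ty":0,"tz":0,"turn":0},{"hand":0.2,"tx":0,"ty":0,"tz":0,"turn":0}]}}

```text
time: 11.4
ee_pos: [0.4746, -0.2184, 0.0733]
orientation: [[0.222, 0.975, -0.002], [0.975, -0.222, 0.001], [0.0, -0.002, -1.0]]
ft_force: [-1.8, 0.5, -1.0]
opening: 0.0639
grip_force: 1.1
```

>>> {"api": "send_rows", "payload": {"rows": [{"hand":0,"tx":0,"ty":0,"tz":0,"turn":0},{"hand":-0.3,"tx":0,"ty":0,"tz":0,"turn":0},{"hand":-0.5,"tx":0,"ty":0,"tz":0,"turn":0},{"hand":-0.7,"tx":0,"ty":0,"tz":0,"turn":0},{"hand":-1,"tx":0,"ty":0,"tz":0,"turn":0},{"hand":-1,"tx":0,"ty":0,"tz":0,"turn":0},{"hand":-1,"tx":0,"ty":0,"tz":0,"turn":0},{"hand":-1,"tx":0,"ty":0,"tz":0,"turn":0}]}}

```text
time: 12.07
ee_pos: [0.4756, -0.2184, 0.0745]
orientation: [[0.221, 0.975, 0.002], [0.975, -0.221, -0.001], [-0.001, 0.002, -1.0]]
ft_force: [-0.2, 0.9, 6.0]
opening: 0.0215
grip_force: 61.9
```

>>> {"api": "send_rows", "payload": {"rows": [{"hand":1,"tx":0,"ty":0,"tz":0,"turn":0},{"hand":1,"tx":0,"ty":0,"tz":0,"turn":0},{"hand":1,"tx":0,"ty":0,"tz":0,"turn":0},{"hand":1,"tx":0,"ty":0,"tz":0,"turn":0},{"hand":1,"tx":0,"ty":0,"tz":-0.02,"turn":0},{"hand":1,"tx":0,"ty":0,"tz":-0.03,"turn":0},{"hand":1,"tx":0,"ty":0,"tz":-0.03,"turn":0},{"hand":1,"tx":0,"ty":0,"tz":-0.03,"turn":0}]}}

```text
time: 12.73
ee_pos: [0.4743, -0.2178, 0.1838]
orientation: [[0.221, 0.975, -0.001], [0.975, -0.221, 0.001], [0.0, -0.001, -1.0]]
ft_force: [1.6, -0.4, 0.1]
opening: 0.0852
grip_force: 0.0
```

>>> {"api": "send_rows", "payload": {"rows": [{"hand":1,"tx":-0.03,"ty":-0.02,"tz":-0.01,"turn":0},{"hand":1,"tx":-0.03,"ty":-0.02,"tz":-0.01,"turn":0},{"hand":1,"tx":-0.03,"ty":-0.02,"tz":0,"turn":0},{"hand":1,"tx":-0.03,"ty":-0.02,"tz":0,"turn":0},{"hand":1,"tx":-0.03,"ty":-0.02,"tz":0,"turn":0},{"hand":1,"tx":-0.03,"ty":-0.02,"tz":0,"turn":0},{"hand":1,"tx":-0.03,"ty":-0.01,"tz":0,"turn":0},{"hand":1,"tx":0,"ty":0,"tz":0,"turn":0}]}}

```text
time: 13.4
ee_pos: [0.2981, -0.3978, 0.2029]
orientation: [[0.228, 0.974, -0.002], [0.974, -0.228, -0.002], [-0.003, -0.001, -1.0]]
ft_force: [0.8, -0.2, 0.7]
opening: 0.0855
grip_force: 0.0
```

Run:
```python
from h import *
s=ctrl.read_camera('scene');t=ctrl.read_camera('top')
o=np.zeros((480,800,3),np.uint8);o[:,:400]=cv2.resize(t[180:360,280:430],(400,480));o[:400,400:]=cv2.resize(s[150:310,270:430],(400,400));cv2.imwrite('pics/v5.png',o)
```

```text
(no output)
```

View pics/v5.png

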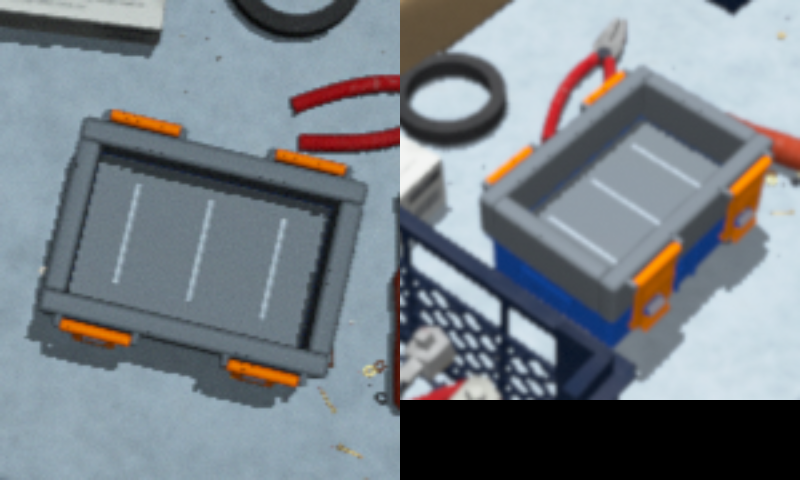

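The picture shows all four clips hanging vertical and looking alike, with the case unmoved. The squeezed openings were also equal, at 21.3 to 21.9 mm. Handing in.

```bash
python3 -c "
from workcell import ctrl
print(ctrl.hand_in())"
```

```text
the job is handed in; nothing more can be done
None
```

I shut all four clips in the order b, d, c, a (opposite corner second) and handed the job in after about 14 of the 67 s; the last pictures show every clip hanging vertical and the case in place, but the hand-in gave no verdict.

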